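# Line up the reagent bottles by height

## Task

The four capped bottles standing beside the low stand are to be lined up on it in order of height, one upright in the middle of each black disc: the tallest on the disc next to the red end block, then each shorter one in turn, so that the shortest stands at the white end. Do not tip any bottle over on the way.

Things in the scene. Friction and masses are not known exactly. Their poses are not given: they have to be found in the camera images.
- ethanol_bottle: The tallest bottle: clear glass body with a paper label, red screw cap. 154 mm high; round body of 62 mm diameter with sides straight from the foot to 105 mm height, then shoulder and cap (39 mm diameter). Up to 0.5 kg. Grip it across the body, 85 to 105 mm up. Origin: centre of its underside, z up. Loose, upright at the start.
- buffer_bottle: The second tallest bottle: clear glass body with a paper label, blue screw cap. 132 mm high; round body of 58 mm diameter with sides straight to 90 mm height, then shoulder and cap (39 mm diameter). Up to 0.4 kg. Grip it across the body about 70 to 90 mm up. Origin: centre of its underside, z up. Loose, upright at the start.
- stain_bottle: The third bottle: brown (amber) body, black screw cap. 116 mm high; round body of 47 mm diameter with sides straight to 78 mm height, then shoulder and cap (29 mm diameter). Up to 0.25 kg. Grip it across the body about 55 to 75 mm up. Origin: centre of its underside, z up. Loose, upright at the start.
- oil_bottle: The shortest bottle: slim clear bottle with pale yellow contents and a black cap. 66 mm high; round body of 25 mm diameter with sides straight to 43 mm height, then shoulder and cap (21 mm diameter). Under 0.06 kg. Grip it across the body about 15 to 40 mm up. Origin: centre of its underside, z up. Loose, upright at the start.
- stand: Fixed low aluminium stand: plate 96 mm (its x) by 440 mm (its y), 6 mm thick, with a lip 14 mm high along its far (+x) edge, 42 mm from the middle line. Four black discs, 100 mm apart, lie in a row along its y axis. Origin: centre of its underside. Lies to the robot's right, turned up to 7 degrees. Grip bottles along x; a cabinet hangs at x > 0.63, z > 0.36 m.
- disc_a: Black rubber disc, 64 mm diameter, 2 mm thick, fixed on the stand: the leftmost of the four (at y = +150 mm on the stand). Origin: centre of its underside, 6 mm above the bench; its top is 8 mm above the bench.
- disc_b: The same, second from the left (at y = +50 mm on the stand).
- disc_c: The same, third from the left (at y = -50 mm on the stand).
- disc_d: The same, the rightmost (at y = -150 mm on the stand).
- red_block: Fixed red plastic end block, 78 by 24 mm and 18 mm high, on one end of the stand, either left or right, 54 mm beyond the centre of the end disc; its top is 24 mm above the bench. A white block of the same size stands at the other end. Origin: centre of its underside.
Mind the look-alikes: they are no part of the job. What is shaped like the oil_bottle but green or purple is not meant.

How it is judged:
By the outcome, as a careful person would: the job done as asked, in the order asked, and still so for the second after the job is handed in, with the robot touching nothing.
It also fails if it takes over 112 s, if anything falls off the work surface, if the arm or the gripper's body presses on something with over 40 N, if the wrist force passes 120 N, or if a joint passes its speed limit or range.

## Robot

A 7-joint arm with a two-finger parallel gripper is mounted at the origin on a cart in front of the work surface, level with it; the furniture and walls round the work are solid. World frame = base frame: x ahead of the robot, y to its left, z up, the work surface at z = 0. Lengths are in m, angles in degrees, forces in N, time in s.
With the tool pointing down it reaches from about 0.4 to 0.9 m from the base axis. Payload 5.5 kg.
Tool frame: the origin (TCP) lies on the front face of the gripper's body, between the roots of the fingers; the fingertips stand 73 mm ahead of it and the grasp point (between the pads) lies 54 mm ahead of it (tip_reach is the distance from the TCP to the fingertips, in m); z points along the fingers, y is the direction in which the jaws open and shut (so a half turn about z gives the same grasp; the last joint's range is limited). The gripper opens to 85 mm and grips with 20 to 120 N. Pads are 22 mm wide; open, the fingers measure 114 mm over their backs; the gripper's body (76 mm by 85 mm) begins 54 mm behind the grasp point. The pads swing forward as they close: fully open they stand 13 mm farther back than shut.
Start: joints at [89.45, 28.699, -24.465, 88.831, 12.651, 65.22, -12.049], TCP at [0.175, -0.626, 0.304] pointing down, gripper open.
Joint ranges: [-164.97, 164.97], [-17.58, 116.51], [-87.97, 89.64], [11.32, 138.91], [-80.73, 260.73], [10.89, 115.49], [-147.41, 147.41]. Speed limits (degrees/s): [147.25, 147.25, 180, 180, 180, 180, 180].

## Interface

Orientations are given as a 3x3 rotation matrix whose columns are the frame's x, y, z axes.
In Python, from workcell import goto, movel, set_joints, ungrasp, gripper_close, pause, solve_ik, sense, snapshot, get_calibration, PlanningError, finish_job, tip_reach gives the robot as it stands. Calls block until the motion is done:
- goto(position, orientation): joint-space move of the TCP to a pose.
- movel(position, rotation=None, speed=0.15): straight line of the TCP; rotation=None keeps the orientation; speed is the mean speed in m/s.
- set_joints(angles): joint-space move.
- ungrasp() and gripper_close(newtons=None): open the fingers fully, or close them until they stop; newtons is the grip in N (None keeps the last).
- pause(seconds).
- solve_ik(position, orientation): joint angles nearest the present ones, or None.
- sense(): the state.
- snapshot(name): name is "scene" or "top" or "wrist"; returns the picture (420x560x3 uint8, red, green, blue); there is no depth.
- get_calibration(name): a dict with "K" (3x3 intrinsics, pixels), "extrinsics" (4x4, takes a point from camera to world coordinates). Camera axes: x right, y up, looking along -z (the intrinsics and any distortion apply to the point x, -y, -z); pixel columns grow to the right and rows downward; lengths in m; the calibration is good to about 2 mm. The wrist camera is an equidistant fisheye: a pixel r from the principal point sees the ray r / f radians off the axis. A picture is of the moment at which its call begins: read the wrist's pose just before it. get_calibration takes no time and is no camera call; for the wrist camera it gives the pose at the moment of the call.
A pose or a line that the arm cannot do raises PlanningError and nothing moves.
- finish_job(): hands the job in, once; it reports no verdict.
The state is a dict: "time": time; "joints": joint angles; "qd": joint speeds; "joint_efforts": joint torques, N m; "ee_pos": TCP position; "eef_rot": TCP orientation; "force": force on the tool from outside, world axes, zero at the start; "torque": the same for the moment, N m; "width": finger opening in m.
Only numpy, scipy, OpenCV 4.12 (cv2) and the standard library are available. Lean on these libraries where they do the work, as an engineer would, in place of code of your own. Each camera call takes 0.05 s, during which the arm holds its last target.

## Working session

There is one attempt and no reset: what is moved stays moved. The work goes in short steps, each a Python script; the robot and the scene stay as the last script left them, time stands still between calls to the robot, and variables do not carry over. Pictures are saved under pics/ and viewed, and the job is handed in when it is done.

```bash
mkdir -p pics; ls; python3 - <<'E'
from workcell import *
import cv2
for n in ["scene","top","wrist"]:
    c=get_calibration(n); im=snapshot(n); cv2.imwrite(f"pics/{n}0.png",im[:,:,::-1]); print(n,c)
s=sense();print(s)
E
```

```text
pics
scene {'K': array([[529.07054858,   0.        , 287.76259416],
       [  0.        , 529.07054858, 212.12772734],
       [  0.        ,   0.        ,   1.        ]]), 'extrinsics': array([[-8.32612592e-01,  2.50027542e-01, -4.94208964e-01,
        -2.59062688e-01],
       [-5.53855814e-01, -3.76017393e-01,  7.42869206e-01,
         1.02222596e+00],
       [-9.34043407e-05,  8.92242763e-01,  4.51556024e-01,
         6.90994516e-01],
       [ 0.00000000e+00,  0.00000000e+00,  0.00000000e+00,
         1.00000000e+00]])}
top {'K': array([[449.59475557,   0.        , 287.54814352],
       [  0.        , 449.59475557, 204.96133347],
       [  0.        ,   0.        ,   1.        ]]), 'extrinsics': array([[-0.005074  ,  0.99723817, -0.07409645,  0.34642953],
       [-0.99989935, -0.00407785,  0.01358908, -0.04012141],
       [ 0.01324939,  0.07415794,  0.99715849,  1.21341746],
       [ 0.        ,  0.        ,  0.        ,  1.        ]])}
wrist {'K': array([[325.1922621 ,   0.        , 278.50924883],
       [  0.        , 325.1922621 , 207.11321499],
       [  0.        ,   0.       
[... 379 characters left out ...]
65110687,  65.22034741, -12.04793362]), 'qd': array([ 0.06142488, -0.12340085, -0.11969417, -0.26817329,  0.02473063,
        0.06937867, -0.00983555]), 'joint_efforts': array([-6.29718546e-03, -5.70044303e+01, -5.82528457e+00, -2.81287014e+01,
        1.05824260e-02,  7.90284423e-03,  7.41791439e-06]), 'ee_pos': array([ 0.17498202, -0.62556825,  0.30307951]), 'eef_rot': array([[ 9.63002857e-01,  2.69490959e-01, -3.47986753e-04],
       [ 2.69491175e-01, -9.63001704e-01,  1.49141613e-03],
       [ 6.68113258e-05, -1.53001735e-03, -9.99998827e-01]]), 'force': array([ 0.45947734, -0.27693562, -0.73728251]), 'torque': array([ 0.00193814,  0.02272915, -0.00118402]), 'width': 0.08568712095210916}
```

View pics/scene0.png

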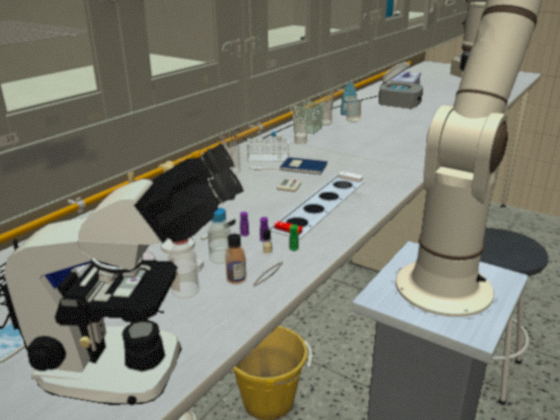

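View pics/top0.png

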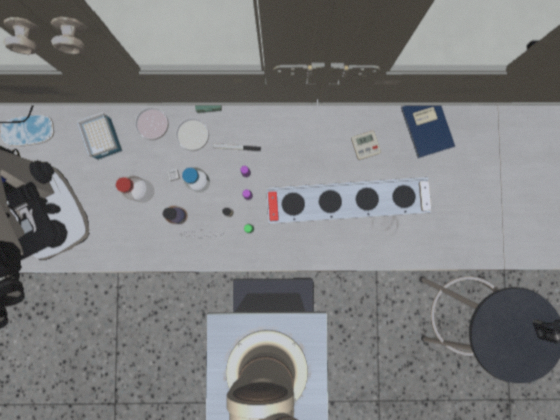

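View pics/wrist0.png

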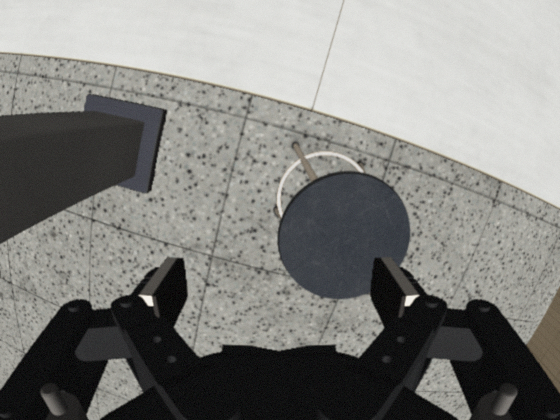

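The top view shows the red block at (272,206), so disc_a takes the tallest bottle. The red cap is at (124,185), blue at (190,175) and amber/black at (175,214). The small bottles are at (227,212) with a dark cap, (245,171) and (247,194) in purple, and (249,229) in green. The one at (227,212) should be the oil bottle, so I'll confirm it in a crop.

```bash
python3 - <<'E'
import cv2,numpy as np
t=cv2.imread("pics/top0.png"); s=cv2.imread("pics/scene0.png")
a=cv2.resize(t[155:245,100:270],None,fx=4.6,fy=4.6,interpolation=cv2.INTER_CUBIC)
cv2.imwrite("pics/topcrop.png",a)
cv2.imwrite("pics/topcrop2.png",cv2.resize(t[170:230,260:440],None,fx=4.4,fy=4.4,interpolation=cv2.INTER_CUBIC))
cv2.imwrite("pics/scrop.png",cv2.resize(s[190:310,150:320],None,fx=4.6,fy=4.6,interpolation=cv2.INTER_CUBIC))
E
```

```text
(no output)
```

View pics/topcrop.png

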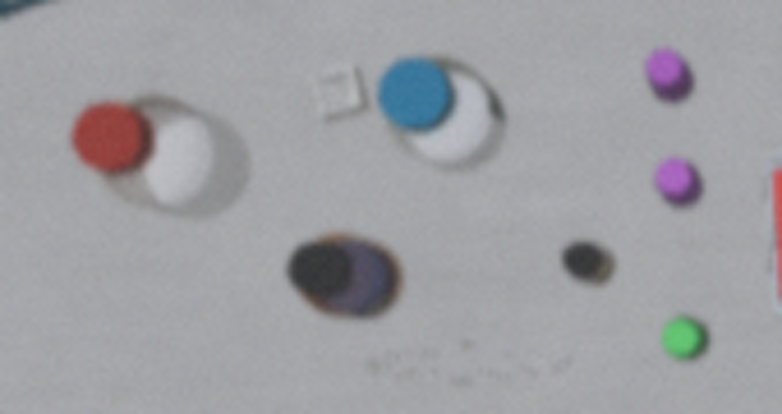

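View pics/topcrop2.png

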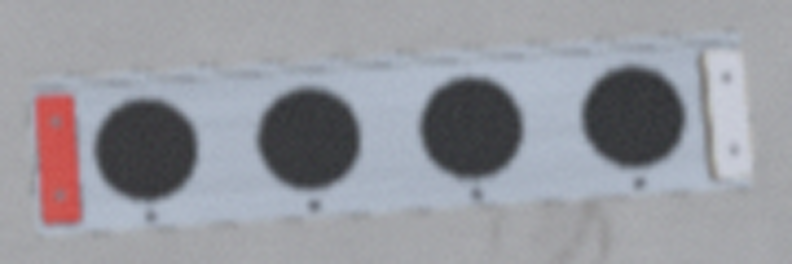

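View pics/scrop.png

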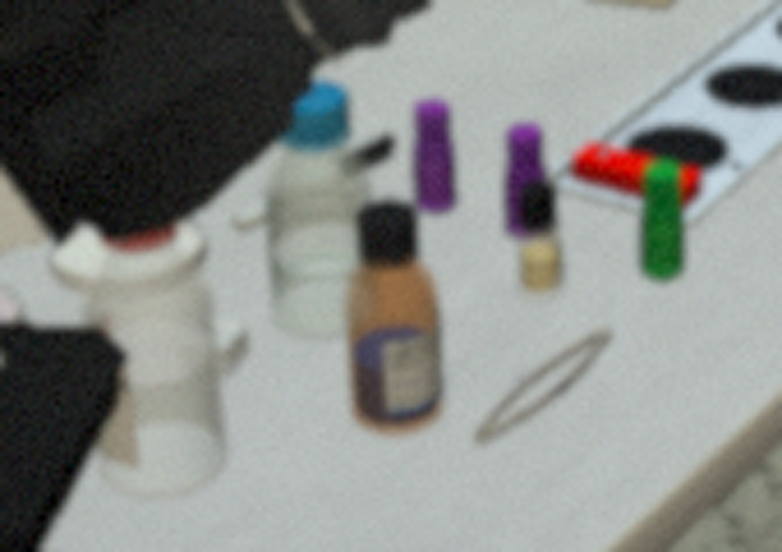

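```bash
cat > h.py <<'E'
import numpy as np,cv2,json
from workcell import *
def proj(P,c):
    E=np.array(c["extrinsics"]);K=np.array(c["K"])
    p=(np.atleast_2d(P)-E[:3,3])@E[:3,:3]; p=p*[1,-1,-1]
    return (p/p[:,2:])@K.T[:, :2]
def unproj(uv,z,c):
    E=np.array(c["extrinsics"]);K=np.array(c["K"])
    d=np.linalg.inv(K)@[uv[0],uv[1],1]; d=E[:3,:3]@(d*[1,-1,-1]); o=E[:3,3]
    return o+d*(z-o[2])/d[2]
def circ(x,y,z,r,n=40):
    a=np.linspace(0,2*np.pi,n); return np.c_[x+r*np.cos(a),y+r*np.sin(a),np.full(n,z)]
E
python3 - <<'E'
from h import *
c=get_calibration("top"); im=cv2.imread("pics/top0.png").astype(int)
B,G,R=im[...,0],im[...,1],im[...,2]
hsv=cv2.cvtColor(im.astype(np.uint8),cv2.COLOR_BGR2HSV)
def cen(m,box):
    x0,y0,x1,y1=box; n,l,s,ce=cv2.connectedComponentsWithStats(m[y0:y1,x0:x1].astype(np.uint8))
    k=1+np.argmax(s[1:,4]); return ce[k]+[x0,y0],s[k]
dk=(im.max(2)<95)
D=[]
for b in [(278,188,308,220),(314,185,346,218),(350,183,384,214),(388,180,420,212)]:
    p,s=cen(dk,b); w=unproj(p,.008,c); D.append(w); print(p,s,w)
D=np.array(D)
m=D.mean(0); u=np.linalg.svd(D-m)[2][0][:2]; u*=np.sign(u[1])
print("mid",m,"u",u,"yaw",np.degrees(np.arctan2(-u[0],u[1])),"spacing",(D-m)[:,:2]@u)
sel={'eth':((R>G+50)&(R>B+50),(105,165,150,205),.154,.0195,.031,.105),'buf':((B>R+60),(175,160,205,190),.132,.0195,.029,.090),
 'stain':((im.max(2)<62),(155,195,190,230),.116,.0145,.0235,.078),'oil':((im.max(2)<75),(218,205,236,222),.066,.0105,.0125,.043)}
vis=cv2.resize(im[155:245,100:270].astype(np.uint8),None,fx=4.6,fy=4.6,interpolation=cv2.INTER_CUBIC)
pos={}
for k,(mm,b,h,rc,rb,hb) in sel.items():
    p,s=cen(mm,b); w=unproj(p,h,c); pos[k]=list(w[:2]); print(k,p,s,w)
    for z,r,col in [(h,rc,(0,255,0)),(hb,rb,(255,255,0)),(0,rb,(0,255,255))]:
        q=(proj(circ(*w[:2],z,r),c)+.5-[100,155])*4.6-.5
        cv2.polylines(vis,[q.round().astype(np.int32)],True,col,1)
cv2.imwrite("pics/ov.png",vis)
json.dump(dict(pos=pos,m=list(m[:2]),u=list(u)),open("est.json","w"))
E
```

```text
[292.70557029 203.57029178] [  4   5  22  22 377] [ 0.43969637 -0.07044114  0.008     ]
[329.80428954 201.08310992] [  5   6  22  21 373] [ 0.44601177 -0.17044268  0.008     ]
[366.66933333 198.61866667] [  6   5  22  22 375] [ 0.45228718 -0.27011373  0.008     ]
[403.53225806 196.10215054] [  5   6  22  21 372] [ 0.45872276 -0.37008236  0.008     ]
mid [ 0.44917952 -0.22026998  0.008     ] u [-0.06331652  0.9979935 ] yaw 3.6301979738574346 spacing [ 0.15012864  0.04992789 -0.0499405  -0.15011603]
eth [123.12048193 184.30722892] [ 11  13  15  14 166] [0.47561032 0.33322284 0.154     ]
buf [189.51764706 174.78235294] [  8   8  14  15 170] [0.50090629 0.18175163 0.132     ]
stain [169.9875 213.1875] [ 9 14 12 10 80] [0.40905247 0.23143526 0.116     ]
oil [226.57142857 211.34285714] [ 5  4  8  6 35] [0.41599675 0.09995544 0.066     ]
```

View pics/ov.png

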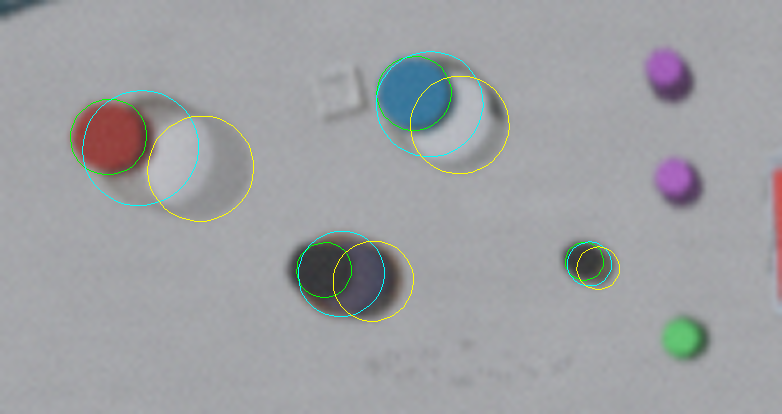

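```bash
python3 - <<'E'
from h import *
e=json.load(open("est.json")); P=e["pos"]
c=get_calibration("top"); s=get_calibration("scene")
dims={'eth':(.154,.0195,.031,.105),'buf':(.132,.0195,.029,.090),'stain':(.116,.0145,.0235,.078),'oil':(.066,.0105,.0125,.043)}
px={'eth':(123.05,184.2),'buf':(189.3,174.6),'stain':(168.4,212.9),'oil':(225.9,211.3)}
t=cv2.imread("pics/top0.png"); sc=cv2.imread("pics/scene0.png")
v1=cv2.resize(t[155:245,100:270],None,fx=4.6,fy=4.6,interpolation=cv2.INTER_CUBIC)
v2=cv2.resize(sc[190:310,150:320],None,fx=4.6,fy=4.6,interpolation=cv2.INTER_CUBIC)
for k,(h,rc,rb,hb) in dims.items():
    w=unproj(px[k],h,c); P[k]=list(w[:2]); print(k,w)
    for z,r,col in [(h,rc,(0,255,0)),(hb,rb,(255,255,0)),(0,rb,(0,255,255))]:
        for v,cc,o in((v1,c,[100,155]),(v2,s,[150,190])):
            q=(proj(circ(*w[:2],z,r),cc)+.5-o)*4.6-.5
            cv2.polylines(v,[q.round().astype(np.int32)],True,col,1)
json.dump(e,open("est.json","w"))
cv2.imwrite("pics/ov1.png",v1);cv2.imwrite("pics/ov2.png",v2)
E
```

```text
eth [0.47586551 0.33339395 0.154     ]
buf [0.50135222 0.18228117 0.132     ]
stain [0.40977058 0.23529947 0.116     ]
oil [0.41611363 0.10166657 0.066     ]
```

View pics/ov1.png

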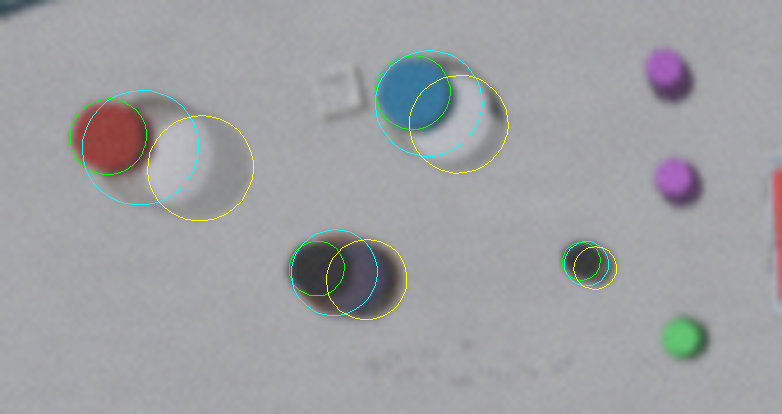

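View pics/ov2.png

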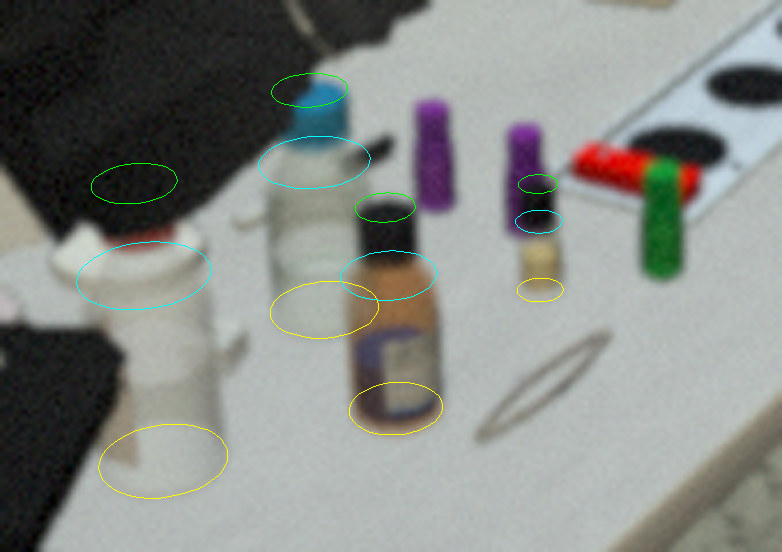

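```bash
cat >> h.py <<'E'
e=json.load(open("est.json")); P=e["pos"]; m=np.array(e["m"]); u=np.array(e["u"])
disc={k:m+u*o for k,o in zip("abcd",[.15,.05,-.05,-.15])}
def rot(sg,yaw=0):
    y=sg*np.array([np.cos(yaw),np.sin(yaw),0]); z=np.array([0,0,-1.]); return np.c_[np.cross(y,z),y,z]
YAW=np.arctan2(-u[0],u[1])
E
python3 - <<'E'
from h import *
np.set_printoptions(precision=1,suppress=True)
for sg in(1,-1):
  for k,z in [('oil',.084),('oil',.25),('stain',.12),('buf',.136),('eth',.157),('eth',.30)]:
    print(sg,k,z,solve_ik([*P[k],z],rot(sg,YAW)))
  for k,z in [('d',.092),('d',.25),('c',.128),('b',.144),('a',.165),('a',.30)]:
    print(sg,k,z,solve_ik([*disc[k],z],rot(sg,YAW)))
E
```

```text
1 oil 0.084 [ 28.2  40.2 -54.7 126.8  53.6  40.9 -61.1]
1 oil 0.25 [ 45.5  23.5 -73.6 121.2  27.8  55.1 -39.8]
1 stain 0.12 [ 22.6  54.5 -74.8 120.2  63.4  61.5 -82.2]
1 buf 0.136 [ 19.3  41.6 -55.3 111.8  44.6  51.  -56.1]
1 eth 0.157 [ 11.6  57.8 -74.9 104.4  60.5  69.7 -79.3]
1 eth 0.3 [ 12.8  41.1 -74.5  98.4  41.3  73.5 -67.3]
1 d 0.092 [ 62.1  41.8 -34.4 104.9  33.   43.7  13.5]
1 d 0.25 [ 70.1  30.9 -45.1 100.3  25.   59.4  19.6]
1 c 0.128 [ 62.   36.1 -43.2 113.1  35.1  44.5   1.9]
1 b 0.144 [ 57.1  31.8 -48.1 119.4  34.7  43.6  -9.3]
1 a 0.165 [ 49.3  27.3 -51.7 123.   31.3  43.7 -19.2]
1 a 0.3 [ 68.5  17.9 -72.  116.2  19.8  59.7  -9.3]
-1 oil 0.084 [ 40.5  58.6 -74.9 126.5  70.8  60.8 107. ]
-1 oil 0.25 [ 45.5  23.5 -73.6 121.2  27.8  55.1 140.2]
-1 stain 0.12 [ 22.6  54.5 -74.8 120.2  63.4  61.5  97.8]
-1 buf 0.136 [ 29.4  56.9 -74.9 111.6  62.2  66.1 111.9]
-1 eth 0.157 [ 11.6  57.8 -74.9 104.4  60.5  69.7 100.7]
-1 eth 0.3 [ 12.8  41.1 -74.5  98.4  41.3  73.5 112.7]
-1 d 0.092 [  40.6   36.8   -5.7  105.7    5.5   37.8 -144.7]
-1 d 0.25 [  45.5   24.4  -11.8  101.1    5.9   55.1 -145. ]
-1 c 0.128 [ -11.6   40.1   51.8  115.5  -44.4   46.4 -109.8]
-1 b 0.144 [  -0.4   24.5   21.5  121.3  -14.8   36.6 -145.1]
-1 a 0.165 [ -35.1   25.4   48.7  125.6  -29.4   40.9 -142.5]
-1 a 0.3 [ -61.9   19.5   80.4  119.4  -22.5   59.3 -146.5]
```

```bash
python3 - <<'E'
from h import *
np.set_printoptions(precision=3,suppress=True)
set_joints([20,12,0,113,0,55,10]); s=sense(); print(s["time"],s["ee_pos"])
print(solve_ik([*P['oil'],.2],rot(1,YAW)))
for k,z in [('oil',.084),('stain',.12),('buf',.136),('eth',.157),('eth',.30)]: print(k,solve_ik([*P[k],z],rot(1,YAW)))
for k,z in [('d',.092),('a',.165),('a',.30)]: print(k,solve_ik([*disc[k],z],rot(1,YAW)))
goto([*P['oil'],.2],rot(1,YAW)); s=sense(); print(s["time"],s["ee_pos"],s["joints"])
im=snapshot("wrist"); cv2.imwrite("pics/w1.png",im[:,:,::-1]); im=snapshot("scene"); cv2.imwrite("pics/s1.png",im[:,:,::-1])
E
```

```text
2.0167 [ 0.452 -0.194  0.285]
[ -3.614  13.841 -15.254 124.833   5.406  41.923 -18.843]
oil [ -7.061  27.423 -11.841 127.795  12.531  25.82  -25.287]
stain [-11.728  27.79  -25.385 121.127  20.327  35.127 -47.726]
buf [-11.108  29.176 -14.511 112.801  11.111  39.337 -28.849]
eth [-17.565  32.829 -26.105 105.244  19.26   46.319 -49.881]
eth [-17.654  21.916 -25.374  99.3    10.523  61.136 -42.898]
d [ 33.788  36.725   3.238 105.907  -3.184  37.454  42.543]
a [ 10.934  18.558  -6.028 124.185   3.155  37.395   6.34 ]
a [ 11.967   6.319  -6.732 117.611   0.891  56.116   8.409]
3.1917 [0.417 0.1   0.2  ] [ -3.536  13.838 -15.149 124.781   5.422  41.933 -18.81 ]
```

View pics/w1.png

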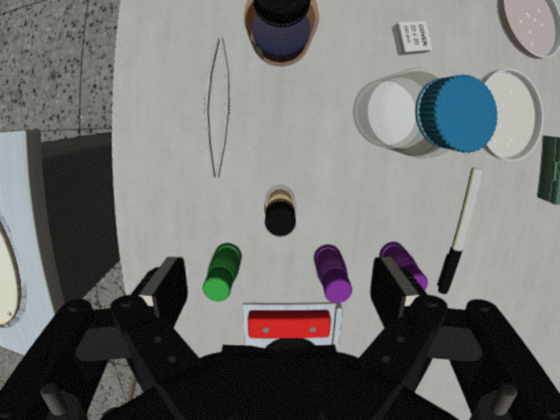

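View pics/s1.png

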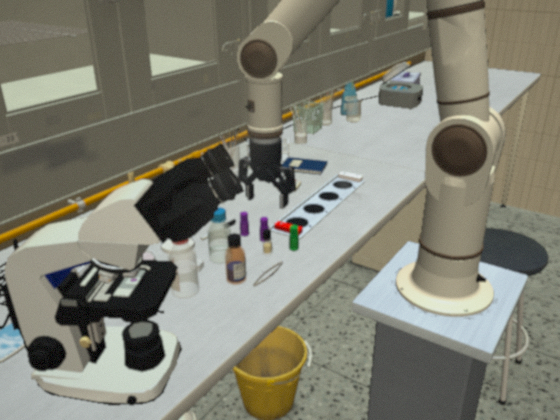

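The wrist view shows the oil bottle at (280,210), on the gripper's centre column. Purple is at (333,280) and (403,265), green at (222,275), buffer at (440,113) and stain at (282,25). I'll overlay my estimates on this view as a check.

```bash
cat >> h.py <<'E'
def wproj(Pt,c):
    E=np.array(c["extrinsics"]);K=np.array(c["K"])
    p=(np.atleast_2d(Pt)-E[:3,3])@E[:3,:3]; p=p*[1,-1,-1]
    q,_=cv2.fisheye.projectPoints(p[:,None,:].astype(float),np.zeros(3),np.zeros(3),K,np.zeros(4)); return q[:,0]
dims={'eth':(.154,.0195,.031,.105),'buf':(.132,.0195,.029,.090),'stain':(.116,.0145,.0235,.078),'oil':(.066,.0105,.0125,.043)}
E
python3 - <<'E'
from h import *
c=get_calibration("wrist"); v=cv2.imread("pics/w1.png")
for k,(h,rc,rb,hb) in dims.items():
    for z,r,col in [(h,rc,(0,255,0)),(hb,rb,(255,255,0)),(0,rb,(0,255,255))]:
        cv2.polylines(v,[wproj(circ(*P[k],z,r),c).round().astype(np.int32)],True,col,1)
v=cv2.resize(v[0:260,190:560],None,fx=2.1,fy=2.1); cv2.imwrite("pics/w1o.png",v)
E
```

```text
(no output)
```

View pics/w1o.png

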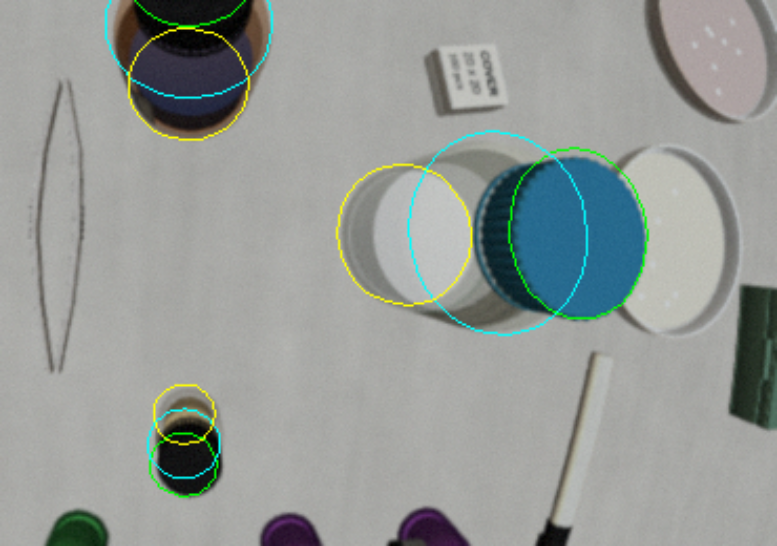

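The wrist overlay agrees within about 2 mm. Next I'll pick the oil bottle and place it on disc_d.

```bash
cat >> h.py <<'E'
def st(t=""):
    s=sense(); print(t,"t=%.1f"%s["time"],"p",s["ee_pos"].round(4),"F",s["force"].round(1),"w %.4f"%s["width"]); return s
def pick(k,z,N,up,sp=.15,dx=0,dy=0):
    R=rot(1,YAW); x,y=P[k][0]+dx,P[k][1]+dy
    movel([x,y,z+.045],R,speed=.25); movel([x,y,z],R,speed=.08); st("down")
    gripper_close(N); st("closed"); movel([x,y,up],speed=.15); st("up")
    im=snapshot("wrist"); cv2.imwrite(f"pics/pick_{k}.png",im[:,:,::-1])
E
python3 - <<'E'
from h import *
pick('oil',.084,30,.22,dx=.001,dy=-.001)
E
```

```text
down t=4.4 p [0.4174 0.1008 0.0843] F [ 0.5 -0.3 -0.6] w 0.0857
closed t=5.0 p [0.4173 0.1007 0.0843] F [-0.7 -1.4  5.7] w 0.0247
up t=6.1 p [0.4165 0.1005 0.2192] F [-0.5  0.  -0.5] w 0.0245
```

View pics/pick_oil.png

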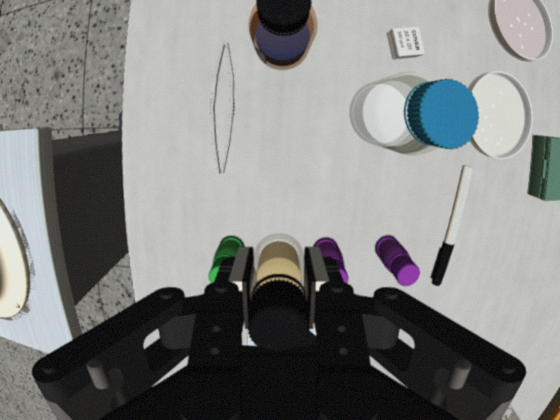

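```bash
cat >> h.py <<'E'
def place(d,z,up,name,dx=0,dy=0):
    R=rot(1,YAW); x,y=disc[d]+[dx,dy]
    movel([x,y,up],R,speed=.25); movel([x,y,z+.03],speed=.2); movel([x,y,z+.002],speed=.05); s=st("near"); f0=s["force"][2]
    zz=z+.002
    while zz>z-.003:
        zz-=.001; movel([x,y,zz],speed=.02); f=sense()["force"][2]
        if f-f0>3: break
    st("low"); ungrasp(); st("open"); movel([x,y,up],speed=.2); st("up")
    im=snapshot("top"); cv2.imwrite(f"pics/{name}_t.png",im[:,:,::-1])
    im=snapshot("wrist"); cv2.imwrite(f"pics/{name}_w.png",im[:,:,::-1])
E
python3 - <<'E'
from h import *
place('d',.092,.22,'pl_oil')
E
```

```text
near t=9.5 p [ 0.4587 -0.37    0.0938] F [ 0.2  0.6 -0.4] w 0.0238
low t=10.3 p [ 0.459  -0.3702  0.0923] F [-2.3  2.8  9.5] w 0.0244
open t=10.9 p [ 0.4586 -0.3699  0.0909] F [ 0.1 -0.3  0.9] w 0.0855
up t=11.7 p [ 0.4581 -0.3695  0.2191] F [-0.   0.4 -1.1] w 0.0855
```

View pics/pl_oil_w.png

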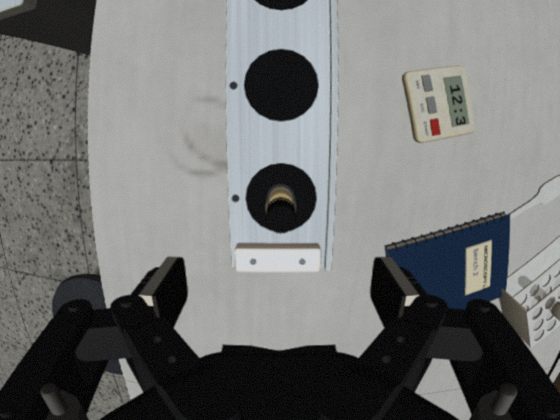

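Oil stands on disc_d at (281,195), inside the disc centred at (281,198). Stain next.

```bash
python3 - <<'E'
from h import *
movel([*P['stain'],.24],rot(1,YAW),speed=.3); im=snapshot("wrist"); c=get_calibration("wrist"); cv2.imwrite("pics/w2.png",im[:,:,::-1])
st(); v=im[:,:,::-1].copy()
for k in ('stain','eth','buf'):
    h,rc,rb,hb=dims[k]
    for z,r,col in [(h,rc,(0,255,0)),(hb,rb,(255,255,0)),(0,rb,(0,255,255))]:
        cv2.polylines(v,[wproj(circ(*P[k],z,r),c).round().astype(np.int32)],True,col,1)
cv2.imwrite("pics/w2o.png",v)
print(solve_ik([*P['stain'],.12],rot(1,YAW)))
E
```

```text
t=14.0 p [0.4099 0.2342 0.2399] F [ 0.3 -0.2  0.6] w 0.0851
[-18.12582984  26.62153482 -17.7241659  121.33476877  14.13666201
  33.95501393 -42.24167228]
```

View pics/w2o.png

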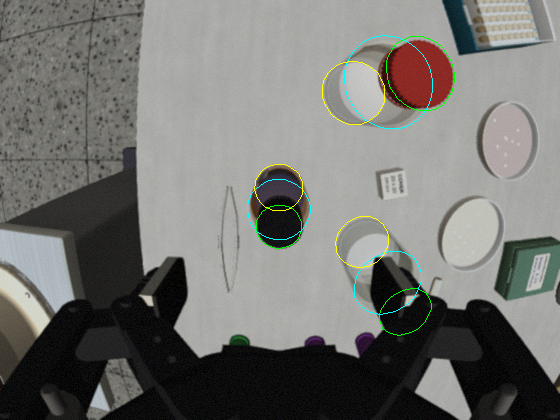

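```bash
python3 - <<'E'
from h import *
pick('stain',.120,45,.25)
place('c',.128,.26,'pl_stain')
E
```

```text
down t=15.2 p [0.4099 0.2355 0.1202] F [-0.3  0.3 -0.1] w 0.0855
closed t=15.6 p [0.4101 0.2355 0.1206] F [ 0.8 -0.5  6.1] w 0.0458
up t=16.6 p [0.4092 0.2349 0.2491] F [-0.2 -0.3 -2.7] w 0.0460
near t=20.2 p [ 0.4523 -0.2702  0.1298] F [-0.  -0.8 -0.8] w 0.0457
low t=20.8 p [ 0.4526 -0.2704  0.1286] F [-1.3  1.1  5.6] w 0.0458
open t=21.2 p [ 0.4523 -0.2702  0.1279] F [ 0.1 -0.3 -0.1] w 0.0854
up t=22.0 p [ 0.4517 -0.2698  0.2591] F [-0.3 -0.3 -0. ] w 0.0852
```

View pics/pick_stain.png

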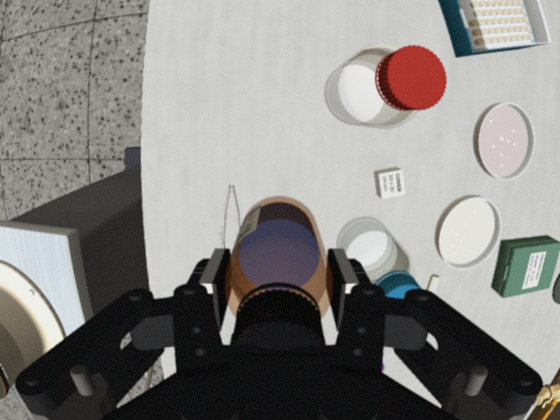

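View pics/pl_stain_w.png

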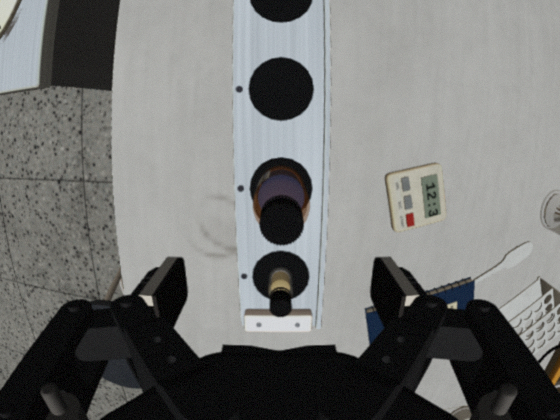

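Stain stands on disc_c, base at about (281,190). Now the buffer bottle.

```bash
python3 - <<'E'
from h import *
movel([*P['buf'],.26],rot(1,YAW),speed=.3); im=snapshot("wrist"); c=get_calibration("wrist")
st(); v=im[:,:,::-1].copy()
for k in ('stain','eth','buf'):
    h,rc,rb,hb=dims[k]
    if k=='stain': continue
    for z,r,col in [(h,rc,(0,255,0)),(hb,rb,(255,255,0)),(0,rb,(0,255,255))]:
        cv2.polylines(v,[wproj(circ(*P[k],z,r),c).round().astype(np.int32)],True,col,1)
cv2.imwrite("pics/w3o.png",v)
E
```

```text
t=23.9 p [0.5014 0.1806 0.2599] F [-0.2 -1.  -1. ] w 0.0857
```

View pics/w3o.png

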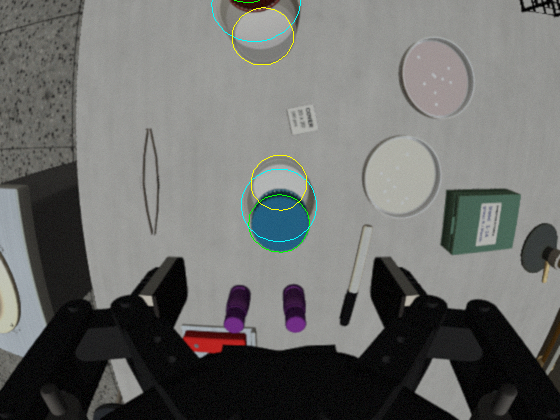

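The estimates overlay well, with the buffer at (280,205) centred between the jaws, so I'll go.

```bash
python3 - <<'E'
from h import *
pick('buf',.1355,60,.28)
place('b',.1435,.28,'pl_buf')
E
```

```text
down t=25.0 p [0.5015 0.1825 0.1355] F [0.5 0.2 0.8] w 0.0854
closed t=25.4 p [0.5019 0.1825 0.1365] F [-0.1  0.1  6.2] w 0.0562
up t=26.5 p [0.5007 0.1819 0.2789] F [-0.2 -0.3 -3.6] w 0.0564
near t=29.5 p [ 0.446  -0.1704  0.1453] F [ 0.4 -0.1 -3.1] w 0.0566
low t=30.0 p [ 0.4462 -0.1705  0.1444] F [-2.8  0.3  6.4] w 0.0564
open t=30.4 p [ 0.4461 -0.1704  0.1435] F [ 0.6  0.4 -0.2] w 0.0851
up t=31.3 p [ 0.4454 -0.1701  0.2791] F [ 0.4  0.6 -0.6] w 0.0854
```

View pics/pick_buf.png

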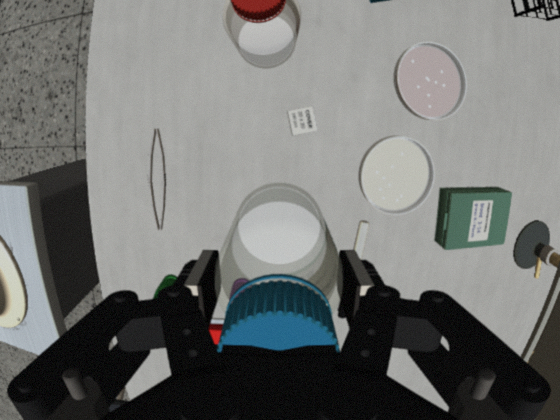

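View pics/pl_buf_w.png

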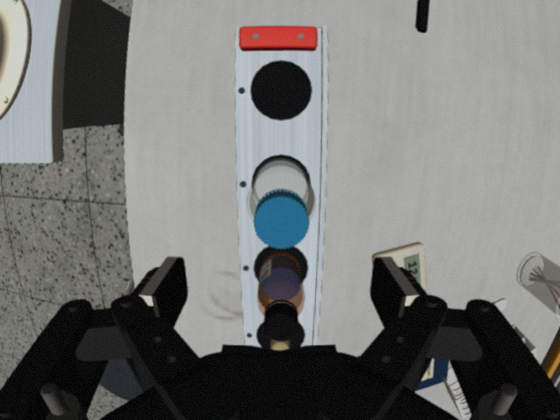

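Buffer stands on disc_b at (281,185). Ethanol next, checking clearance to the microscope first.

```bash
python3 - <<'E'
from h import *
movel([P['eth'][0],P['eth'][1]-.05,.28],rot(1,YAW),speed=.3); im=snapshot("wrist"); c=get_calibration("wrist")
st(); v=im[:,:,::-1].copy()
for k in ('eth',):
    h,rc,rb,hb=dims[k]
    for z,r,col in [(h,rc,(0,255,0)),(hb,rb,(255,255,0)),(0,rb,(0,255,255))]:
        cv2.polylines(v,[wproj(circ(*P[k],z,r),c).round().astype(np.int32)],True,col,1)
cv2.imwrite("pics/w4o.png",v)
im=snapshot("scene"); cv2.imwrite("pics/s4.png",im[:,:,::-1])
im=snapshot("top"); cv2.imwrite("pics/t4.png",im[:,:,::-1])
E
```

```text
t=33.1 p [0.4762 0.2817 0.2799] F [ 0.3 -0.9  0.4] w 0.0857
```

View pics/w4o.png

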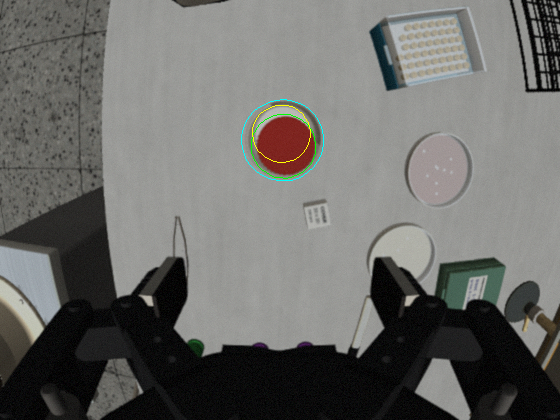

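View pics/s4.png

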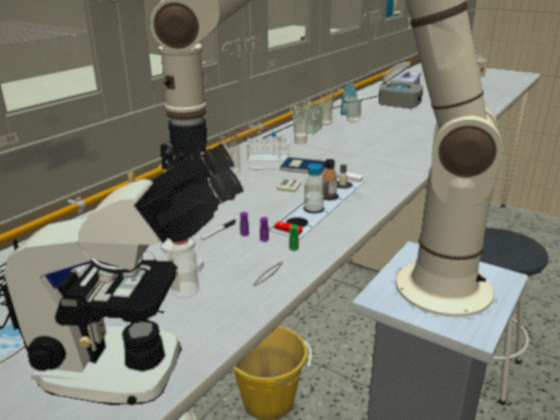

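View pics/t4.png

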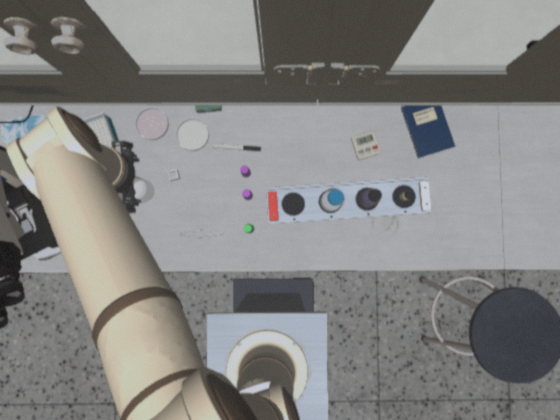

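The area around the ethanol is clear, with the cap at (286,146), about 2 mm in +x of my estimate. I'll pick with that correction.

```bash
python3 - <<'E'
from h import *
pick('eth',.1575,75,.30,dx=.0015)
E
```

```text
down t=34.4 p [0.4773 0.3335 0.1574] F [-0.4  0.6  0.4] w 0.0854
closed t=34.8 p [0.4776 0.3338 0.1587] F [-1.8 -0.5  4.8] w 0.0593
up t=35.9 p [0.4768 0.3329 0.2987] F [ 0.2 -0.7 -4.2] w 0.0595
```

View pics/pick_eth.png

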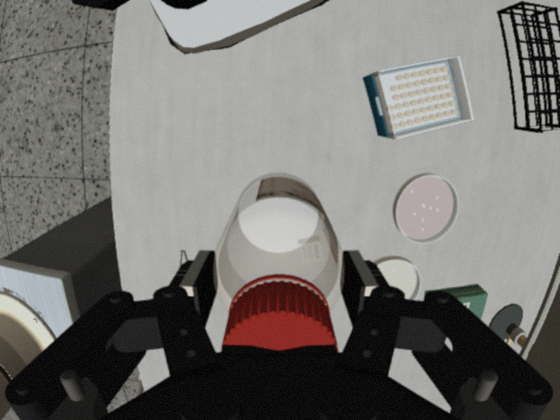

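```bash
python3 - <<'E'
from h import *
place('a',.1655,.30,'pl_eth')
set_joints([60,20,0,100,0,60,30])
st()
for n in("top","scene"):
    im=snapshot(n); cv2.imwrite(f"pics/f_{n}.png",im[:,:,::-1])
c=get_calibration("top"); t=cv2.imread("pics/f_top.png")
v=cv2.resize(t[160:235,260:440],None,fx=4.4,fy=4.4,interpolation=cv2.INTER_CUBIC)
for d,k in zip("abcd",("eth","buf","stain","oil")):
    h,rc,rb,hb=dims[k]
    for z,r,col in [(h+.008,rc,(0,255,0)),(.008,.032,(0,255,255))]:
        q=(proj(circ(*disc[d],z,r),c)+.5-[260,160])*4.4-.5
        cv2.polylines(v,[q.round().astype(np.int32)],True,col,1)
cv2.imwrite("pics/f_ov.png",v)
E
```

```text
near t=39.1 p [ 0.4396 -0.0706  0.1672] F [-0.4 -0.2 -2.7] w 0.0591
low t=39.6 p [ 0.4399 -0.0707  0.1666] F [-4.2  0.7 10.9] w 0.0593
open t=40.0 p [ 0.4398 -0.0706  0.1655] F [ 0.2 -0.9  0.3] w 0.0853
up t=40.8 p [ 0.439  -0.0705  0.2991] F [-0.2 -0.1  0.3] w 0.0852
 t=42.6 p [ 0.2688 -0.5151  0.2998] F [ 1.2  0.1 -0.5] w 0.0852
```

View pics/f_ov.png

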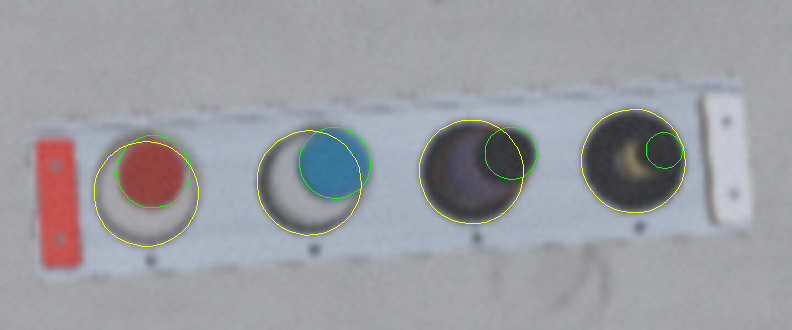

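View pics/f_scene.png

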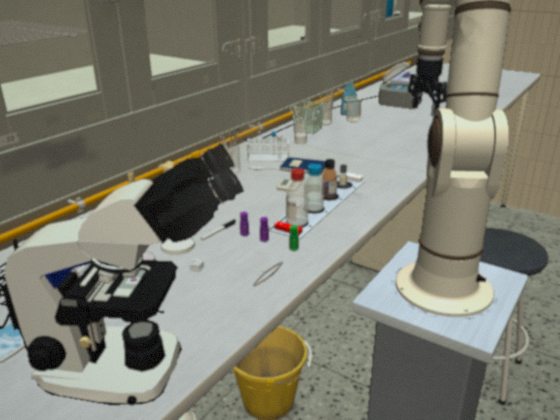

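View pics/pl_eth_w.png

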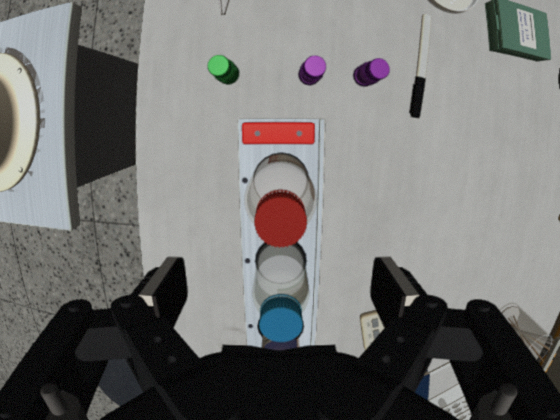

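```bash
python3 - <<'E'
from h import *
pause(0.5); st(); finish_job()
E
```

```text
t=43.2 p [ 0.267  -0.5163  0.2998] F [-0.7 -0.7  0.1] w 0.0850
the job is handed in; nothing more can be done
```

All four bottles are upright on the stand in height order. Ethanol is on disc_a next to the red block, buffer on disc_b, stain on disc_c and oil on disc_d at the white end. I handed the job in at 43 s on the robot's clock, with the gripper open and well clear.

- **Position:** the final top-view overlay has the ethanol, buffer and stain caps within about 2 mm of their disc centres. The oil's black cap can't be told from the black disc there. I placed it by the yellow body in that view and by the wrist picture taken after release, which also put it near the centre.
- **Forces:** the highest wrist force I sampled was about 11 N, at the ethanol set-down. The green and purple look-alikes were not touched.
- **Disagreements:** the scene-camera overlay was off by up to about 4 mm from the top and wrist cameras, so I went by those two. The ethanol grip read 59.5 mm against the stated 62 mm; the other three also read up to 2 mm under. It held firmly all the way.

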